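Find the rattling parts case and hold it out over the hand-over tray

ROBOT

A 7-joint arm with a two-finger parallel gripper is mounted at the origin on the work surface. World frame = base frame: x ahead of the robot, y to its left, z up, the work surface at z = 0. Lengths are in m, angles in rad, forces in N, time in s.
With the tool pointing down it reaches from about 0.4 to 0.9 m from the base axis. Payload 5.6 kg.
Tool frame: the origin (TCP) lies on the mounting face of the last link; the fingertips stand 190 mm ahead of it and the grasp point (between the pads) lies 171 mm ahead of it (manip.pinch_z is the z of the grasp point in the tool frame, in m); z points along the fingers, y is the line along which they close (so a half turn about z gives the same grasp; the last joint's range is limited). The gripper opens to 92 mm and grips with 3 to 60 N. Pads are 20 mm wide; open, the fingers measure 128 mm over their backs; the gripper's body (75 mm by 189 mm) begins 69 mm behind the grasp point.
Start: joints at [-1.193, 0.468, -0.012, 1.603, 0.006, 1.071, -0.056], TCP at [0.266, 0.593, 0.405] pointing down, gripper open.
Joint ranges: [-2.53, 2.53], [-0.31, 2.02], [-1.57, 1.55], [0.28, 2.44], [-1.29, 4.43], [0.15, 1.84], [-2.92, 2.92]. Speed limits (rad/s): [2.57, 2.57, 3.14, 3.14, 3.14, 3.14, 3.14].

INTERFACE

Orientations are given as a rotation vector (axis times angle).
In Python, from workcell import manip gives the robot as it stands. Calls block until the motion is done:
- manip.move_pose(position, orientation): joint-space move of the TCP to a pose.
- manip.move_straight(position, ori=None, max_speed=0.15, force_limit=None): straight line of the TCP; ori=None keeps the orientation; max_speed is the mean speed in m/s. With force_limit (N) it stops when the force on the tool has changed by that much, and returns True; else False.
- manip.movej(angles): joint-space move.
- manip.open() and manip.close_gripper(force=None): open the fingers fully, or close them until they stop; force is the grip in N (None keeps the last).
- manip.dwell(seconds).
- manip.solve_ik(position, orientation): joint angles nearest the present ones, or None.
- manip.state(): the state.
- manip.capture(name): name is "scene" or "top"; returns a dict with "color" (480x640x3 uint8, blue, green, red), "range_z" (480x640 float32, m along the optical axis (not along the pixel's ray), 0 where there is no reading), "fx", "fy", "cx", "cy" (pixels), "R" (3x3) and "t" (3): a world point X has camera coordinates R X + t. Camera axes: x right, y down, z forward; pixel columns grow to the right and rows downward; lengths in m; the calibration is good to about 2 mm. A picture is of the moment at which its call begins.
A pose or a line that the arm cannot do raises manip.IKError and nothing moves.
- manip.close_job(): hands the job in; it is judged then, once.
Trained networks look in a picture, given as the dict that the camera call returned (one of the last four; its "shot" number tells which), for a name from the list of things; names that differ only in an ending like _2 or _b are one class to them, and where a whole thing is asked for, a point or a joint stands for the part that bears it (a point fixed in the world has none). Each returns a list of dicts, best first, with "confidence" (0 to 1); they miss things now and then, are a little off and sometimes report something else, mostly with a low value. They report only what shows in the picture. A call takes as long as a camera call.
- manip.search_frame(picture, label): "box" ([centre column, centre row, width, height] in pixels, round what is visible of it).
The state is a dict: "t": time; "joints": joint angles; "dq": joint speeds; "joint_efforts": joint torques, N m; "position": TCP position; "orientation": TCP orientation; "wrist_force": force on the tool from outside, world axes, zero at the start; "ft_torque": the same for the moment, N m; "width": finger opening in m; "gripper_force": force on a finger pad.
Only numpy, scipy, OpenCV 4.12 (cv2) and the standard library are available. Lean on these libraries where they do the work, as an engineer would, in place of code of your own. Each camera call takes 0.05 s, during which the arm holds its last target. There are 200 camera calls.

TASK

One of the three look-alike grey spare-parts cases on the lab counter has a part loose inside: lift and shake them one after another until you find the one that rattles, putting each quiet one back down upright where it stood. Hold the rattling case out above the middle of the shallow steel tray, level, lengthwise along the tray and about 15 cm up, and finish while still holding it there, for a colleague to take from your hand; do not set it down or let go. Leave everything else on the counter where it is.

Things in the scene. Friction and masses are not known exactly. Their poses are not given: they have to be found in the camera images.
- case_a: sealed grey case with aluminium lid, one of three alike, 100 (x) x 60 (y) x 50 mm, 0.31-0.49 kg. Origin mid-underside, z up. Grip across its 60 mm, mid-length, 50 N. One (any) has a 0.19 kg ball loose inside: 48 mm of play along x, 16 mm along y. Quick level 70 mm strokes along x throw it to the leading end: it knocks, and the wrist moment shifts by 0.09 Nm
- case_b: sealed grey case with aluminium lid, one of three alike, 100 (x) x 60 (y) x 50 mm, 0.31-0.49 kg. Origin mid-underside, z up. Grip across its 60 mm, mid-length, 50 N. One (any) has a 0.19 kg ball loose inside: 48 mm of play along x, 16 mm along y. Quick level 70 mm strokes along x throw it to the leading end: it knocks, and the wrist moment shifts by 0.09 Nm
- case_c: sealed grey case with aluminium lid, one of three alike, 100 (x) x 60 (y) x 50 mm, 0.31-0.49 kg. Origin mid-underside, z up. Grip across its 60 mm, mid-length, 50 N. One (any) has a 0.19 kg ball loose inside: 48 mm of play along x, 16 mm along y. Quick level 70 mm strokes along x throw it to the leading end: it knocks, and the wrist moment shifts by 0.09 Nm
- tray_center (a point): centre of the inner floor (3 mm above the counter) of the shallow steel hand-over tray on the far side of the cases; the tray is fixed to the counter, 170 mm long (the point's x) x 110 mm wide (its y), rim 12 mm high; z up
- jar: small capped specimen jar, 40 mm across, 50 mm tall, standing between two of the cases; origin at the centre of its underside. Bystander, loose: leave it where it is
- tape: paper roll of label tape lying flat, 44 mm across, 20 mm tall, between two of the cases; origin at the centre of its underside. Bystander, loose: leave it where it is
- wash_bottle: clear wash bottle with a blue cap, 64 mm across, 170 mm tall; origin at the centre of its underside. Bystander, loose: leave it where it is
- pencil: wooden pencil lying flat, 150 mm long (its x), 7 mm thick; origin at its middle, underside. Bystander, loose: leave it where it is
- tip_box: box of pipette tips with a yellow lid, 82 x 62 x 42 mm; origin at the centre of its underside. Bystander, loose: leave it where it is
- timer: flat white bench timer with a round dial, 60 x 60 x 33 mm; origin at the centre of its underside. Bystander, loose: leave it where it is

How it is judged:
By the outcome, as a careful person would: the job done as asked, in the order asked, and still so for the second after the job is handed in, while the arm keeps its last pose, push and grip.
It also fails if it takes over 72 s, if anything falls off the work surface, if the arm or the gripper's body presses on something with over 40 N, if the wrist force passes 120 N, or if a joint passes its speed limit or range.

## Working session

There is one attempt and no reset: what is moved stays moved. The work goes in short steps, each a Python script; the robot and the scene stay as the last script left them, time stands still between calls to the robot, and variables do not carry over. Pictures are saved under pics/ and viewed, at most 10 in all, crops included, and the job is handed in when it is done.

```bash
mkdir -p pics; ls; python3 - <<'E'
from workcell import manip
import cv2,numpy as np,pickle
for n in("scene","top"):
    p=manip.capture(n); cv2.imwrite(f"pics/{n}0.png",p["color"]); pickle.dump(p,open(f"{n}0.pkl","wb"))
    print(n,p["fx"],np.round(p["R"],3).tolist(),np.round(p["t"],3))
    for l in("case_a","tray_center","jar","tape","wash_bottle","pencil","tip_box","timer"):
        try: print(l,[(np.round(d["box"]).astype(int).tolist(),round(d["confidence"],2)) for d in manip.search_frame(p,l)])
        except Exception as e: print(l,e)
s=manip.state();print({k:np.round(v,3) for k,v in s.items()})
E
```

```text
pics
workcell.py
scene 602.6185371378234 [[-0.598, 0.801, -0.009], [0.66, 0.486, -0.572], [-0.454, -0.348, -0.82]] [ 0.328 -0.312  1.57 ]
case_a [([241, 174, 55, 45], 0.95), ([333, 227, 45, 52], 0.92), ([443, 305, 57, 57], 0.81)]
tray_center [([259, 287, 98, 75], 0.69)]
jar [([400, 247, 24, 26], 0.98)]
tape [([303, 199, 19, 18], 0.52)]
wash_bottle [([478, 374, 45, 58], 0.74)]
pencil [([407, 362, 52, 62], 0.85)]
tip_box [([169, 208, 50, 43], 0.72)]
timer [([211, 135, 25, 25], 0.83)]
top 574.1113074500678 [[0.007, -1.0, 0.005], [-0.996, -0.007, -0.089], [0.089, -0.005, -0.996]] [-0.009  0.537  1.611]
case_a [([426, 265, 28, 42], 0.94), ([331, 264, 29, 38], 0.74), ([228, 256, 34, 42], 0.66)]
tray_center [([346, 194, 55, 66], 0.57)]
jar [([285, 281, 15, 16], 0.74)]
tape []
wash_bottle [([184, 214, 32, 24], 0.75)]
pencil [([235, 215, 46, 20], 0.7), ([425, 264, 31, 44], 0.52)]
tip_box [([454, 206, 32, 30], 0.79)]
timer [([481, 285, 29, 28], 0.59)]
{'t': np.float64(0.9), 'joints': array([-1.193,  0.467, -0.012,  1.603,  0.006,  1.071, -0.056]), 'dq': array([ 0.001,  0.   , -0.   , -0.   ,  0.002,  0.   , -0.001]), 'joint_efforts': array([ 0.0000e+00, -5.2041e+01, -1.2000e-02, -2.4404e+01, -5.7000e-02,
        1.1000e-02,  0.0000e+00]), 'position': array([0.266, 0.593, 0.405]), 'orientation': array([0.656, 3.072, 0.   ]), 'wrist_force': array([ 0.013, -0.611, -0.331]), 'ft_torque': array([-0.032, -0.039,  0.002]), 'gripper_force': np.float64(0.0), 'width': np.float64(0.092)}
```

```bash
cat > vis.py <<'E'
import numpy as np,cv2
def cloud(p):
    z=p["range_z"];v,u=np.indices(z.shape)
    c=np.stack([(u-p["cx"])*z/p["fx"],(v-p["cy"])*z/p["fy"],z],-1)
    return (c-p["t"])@p["R"],z>0
def rect(p,box,lo,hi,m=6):
    X,ok=cloud(p);b=np.array(box,float);r,c=np.indices(ok.shape)
    s=ok&(abs(c-b[0])<b[2]/2+m)&(abs(r-b[1])<b[3]/2+m)&(X[...,2]>lo)&(X[...,2]<hi)
    P=X[s];
    (cx,cy),(w,h),a=cv2.minAreaRect(P[:,:2].astype(np.float32))
    if w<h: w,h,a=h,w,a+90
    a=(a+90)%180-90
    return len(P),round(cx,4),round(cy,4),round(w,3),round(h,3),round(a,1),np.round(np.percentile(P[:,2],[5,50,95]),3)
E
python3 - <<'E'
import pickle,cv2,numpy as np
from vis import *
S=pickle.load(open("scene0.pkl","rb"));T=pickle.load(open("top0.pkl","rb"))
for b in([426,265,28,42],[331,264,29,38],[228,256,34,42]): print("T",rect(T,b,.04,.065,5))
for b in([241,174,55,45],[333,227,45,52],[443,305,57,57]): print("S",rect(S,b,.04,.065,3))
for n,b,lo,hi in(("jar",[285,281,15,16],.04,.07),("tip",[454,206,32,30],.03,.06),("timer",[481,285,29,28],.02,.05),("bottle",[184,214,32,24],.05,.3),("tray",[346,194,55,66],.008,.03)):print(n,rect(T,b,lo,hi,4))
print("trayS",rect(S,[259,287,98,75],.008,.03,4)); print("tapeS",rect(S,[303,199,19,18],.013,.03,2));print("jarS",rect(S,[400,247,24,26],.04,.06,2))
for n,P in(("s",S),("t",T)):
    I=P["color"]; c=I[100:420,130:530] if n=="s" else I[150:330,150:520]
    cv2.imwrite(f"pics/{n}c.png",cv2.resize(c,None,fx=2 if n=="s" else 2.1,fy=2 if n=="s" else 2.1,interpolation=cv2.INTER_CUBIC)[:600,:800])
E
```

```text
T (783, 0.4893, -0.2734, 0.101, 0.061, -15.0, array([0.043, 0.049, 0.055]))
T (773, 0.4854, -0.0064, 0.102, 0.06, 22.2, array([0.044, 0.05 , 0.056]))
T (788, 0.5078, 0.2861, 0.102, 0.063, -18.7, array([0.043, 0.05 , 0.056]))
S (946, 0.4908, -0.2768, 0.103, 0.065, -15.3, array([0.043, 0.048, 0.052]))
S (1107, 0.4884, -0.0088, 0.107, 0.061, 21.8, array([0.044, 0.048, 0.052]))
S (1425, 0.5095, 0.2829, 0.104, 0.063, -17.9, array([0.044, 0.048, 0.052]))
jar (131, 0.4423, 0.1332, 0.034, 0.034, 45.9, array([0.043, 0.05 , 0.055]))
tip (643, 0.6579, -0.3461, 0.084, 0.063, -6.9, array([0.035, 0.041, 0.048]))
timer (335, 0.4294, -0.43, 0.06, 0.06, 43.8, array([0.021, 0.026, 0.035]))
bottle (542, 0.6202, 0.4071, 0.062, 0.058, -29.7, array([0.065, 0.117, 0.172]))
tray (350, 0.693, -0.0429, 0.206, 0.178, 2.5, array([0.008, 0.01 , 0.016]))
trayS (417, 0.6944, -0.0534, 0.171, 0.114, -20.8, array([0.008, 0.011, 0.014]))
tapeS (165, 0.4567, -0.1279, 0.046, 0.04, 38.5, array([0.014, 0.018, 0.022]))
jarS (224, 0.4442, 0.1315, 0.037, 0.036, -33.2, array([0.042, 0.047, 0.051]))
```

View pics/sc.png

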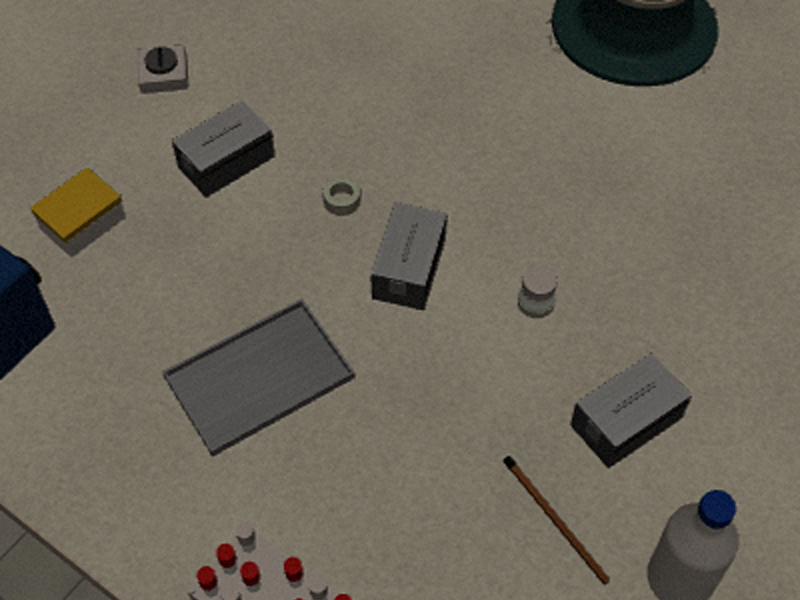

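View pics/tc.png

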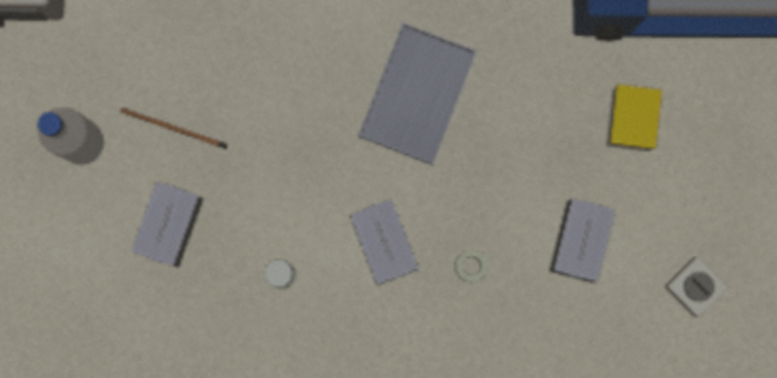

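Scene crop (2x, offset 130,100): cases at about (223,147), (410,255), (630,408), and the tray at (258,377), tilted. Top crop: the same layout. The tape lies between the left and middle cases, the jar between the middle and right ones, and the bottle is well behind the right case. The network boxes agree with the pictures.

```bash
cat > rob.py <<'E'
import numpy as np
from scipy.spatial.transform import Rotation as Ro
from workcell import manip
CASES={"C":(.5087,.2845,-18.3),"B":(.487,-.0075,22.),"A":(.490,-.275,-15.2)}
TRAY=(.694,-.052,-20.8); GZ=.030; PZ=manip.pinch_z
def ori(deg):
    a=np.radians(deg);c,s=np.cos(a),np.sin(a)
    return Ro.from_matrix(np.array([[c,s,0],[s,-c,0],[0,0,-1]])).as_rotvec()
def best(x,y,z,deg):
    o=[(d,manip.solve_ik([x,y,z],ori(d))) for d in(deg,deg+180)]
    o=[(abs(q[6]),d) for d,q in o if q is not None]
    return ori(min(o)[1])
def tq(n=8):
    r=[]
    for _ in range(n):
        manip.dwell(.02); s=manip.state(); r.append(np.r_[s["wrist_force"],s["ft_torque"]])
    return np.mean(r,0)
def pick(k,lift=.40):
    x,y,d=CASES[k]; o=best(x,y,lift,d)
    manip.open(); manip.move_pose([x,y,lift],o)
    manip.move_straight([x,y,GZ+PZ+.03],max_speed=.2)
    hit=manip.move_straight([x,y,GZ+PZ],max_speed=.06,force_limit=15)
    manip.close_gripper(50); s=manip.state(); print(k,"hit",hit,"width",s["width"],"F",s["gripper_force"])
    manip.move_straight([x,y,lift],max_speed=.15)
def shake(k,n=4,v=.35,lift=.40):
    x,y,d=CASES[k];a=np.radians(d);u=np.array([np.cos(a),np.sin(a),0]);w=np.array([-u[1],u[0],0])
    p=np.array([x,y,lift]); manip.move_straight(p-.035*u,max_speed=.15)
    for i in range(n):
        manip.move_straight(p+(.035 if i%2==0 else -.035)*u,max_speed=v); manip.dwell(.3)
        f=tq(); print(k,"+-"[i%2],"Fz %.2f  My %.4f Mx %.4f"%(f[2],f[3:]@w,f[3:]@u))
    manip.move_straight(p,max_speed=.15)
def place(k,lift=.40):
    x,y,_=CASES[k]
    manip.move_straight([x,y,GZ+PZ+.02],max_speed=.2)
    print("contact",manip.move_straight([x,y,GZ+PZ-.001],max_speed=.03,force_limit=6))
    manip.open(); manip.move_straight([x,y,lift],max_speed=.2)
E
python3 - <<'E'
import pickle
from vis import *
X,ok=cloud(pickle.load(open("top0.pkl","rb")))
m=ok&(X[...,0]>.35)&(X[...,0]<.95)&(abs(X[...,1])<.45)&(X[...,2]>.07)
if m.any():
    h,e0,e1=np.histogram2d(X[m][:,0],X[m][:,1],bins=[6,9],range=[[.35,.95],[-.45,.45]]);print(h.astype(int))
from rob import *
t=manip.state()["t"]
pick("C");shake("C")
s=manip.state();print(s["t"]-t,s["t"],s["width"],s["position"])
E
```

```text
[[   0    0    0    0    0    0    0    0    0]
 [   0    0    0    0    0    0    0    0    0]
 [   0    0    0    0    0    0    0    0  495]
 [   0    0    0    0    0    0    0    0    7]
 [ 716 1021    0    0    0   21   38    3  154]
 [ 696  949    0    0    0  231  275   14  182]]
C hit False width 0.05996150624169516 F 49.994754418730736
C + Fz -3.70  My 0.0246 Mx 0.0020
C - Fz -4.75  My -0.0190 Mx 0.0237
C + Fz -4.18  My 0.0216 Mx 0.0165
C - Fz -4.23  My -0.0550 Mx 0.0061
9.275 10.175 0.05991888521217202 [0.5092784  0.2838882  0.39963942]
```

```bash
sed -i 's/def tq(n=8)/def tq(n=25)/' rob.py; python3 - <<'E'
from rob import *
for _ in range(2):
    f=[]
    for i in range(10):
        manip.dwell(.02); f.append(manip.state()["ft_torque"])
    print("noise std",np.std(f,0))
shake("C",4,.5)
s=manip.state();print(s["t"],s["width"])
E
```

```text
noise std [0.05431229 0.16143178 0.03013178]
noise std [0.02900397 0.03630091 0.03155215]
C + Fz -4.31  My 0.0352 Mx 0.0043
C - Fz -4.35  My -0.0528 Mx 0.0059
C + Fz -4.39  My 0.0327 Mx 0.0008
C - Fz -4.29  My -0.0480 Mx 0.0001
15.3083 0.05963293653575264
```

Case C rattles: the moment flips by about 0.085 Nm with each stroke. I'll take it to the tray now.

```bash
python3 - <<'E'
from rob import *
import cv2,pickle
from vis import *
s=manip.state();R0=Ro.from_rotvec(s["orientation"])
x,y,d=TRAY
o=min((ori(d),ori(d+180)),key=lambda r:(Ro.from_rotvec(r)*R0.inv()).magnitude())
manip.move_straight([x,y,.40],o,max_speed=.15)
manip.move_straight([x,y,.153+GZ+PZ],max_speed=.1)
manip.dwell(.5)
for n in("scene","top"):
    p=manip.capture(n);cv2.imwrite(f"pics/{n}1.png",p["color"]);pickle.dump(p,open(f"{n}1.pkl","wb"))
s=manip.state();print(s["t"],s["width"],s["position"],s["orientation"],o,tq())
S=p=pickle.load(open("scene1.pkl","rb"))
X,ok=cloud(S);m=ok&(np.hypot(X[...,0]-x,X[...,1]-y)<.075)&(X[...,2]>.1)&(X[...,2]<.21)
P=X[m];print(len(P),P.min(0),np.percentile(P,[2,98],axis=0))
T=P[(abs(P[:,2]-.203)<.006)];print(cv2.minAreaRect(T[:,:2].astype(np.float32)),np.median(T[:,2]))
I=S["color"];cv2.imwrite("pics/sc1.png",cv2.resize(I[100:400,130:530],None,fx=2,fy=2))
E
```

```text
19.225 0.05941812156482929 [ 0.69400494 -0.05198986  0.35445106] [5.67132218e-01 3.08989527e+00 4.45496208e-05] [0.56711762 3.08998091 0.        ] [ 0.04931038 -0.08857409 -4.33643999  0.01053549  0.03424742  0.00849531]
1041 [ 0.63770723 -0.09852519  0.14828119] [[ 0.66131198 -0.09260446  0.15272867]
 [ 0.74995323 -0.01060145  0.20472649]]
((0.6937127709388733, -0.05273929983377457), (0.06231974437832832, 0.10218041390180588), 71.25179290771484) 0.20143030758995245
```

View pics/sc1.png

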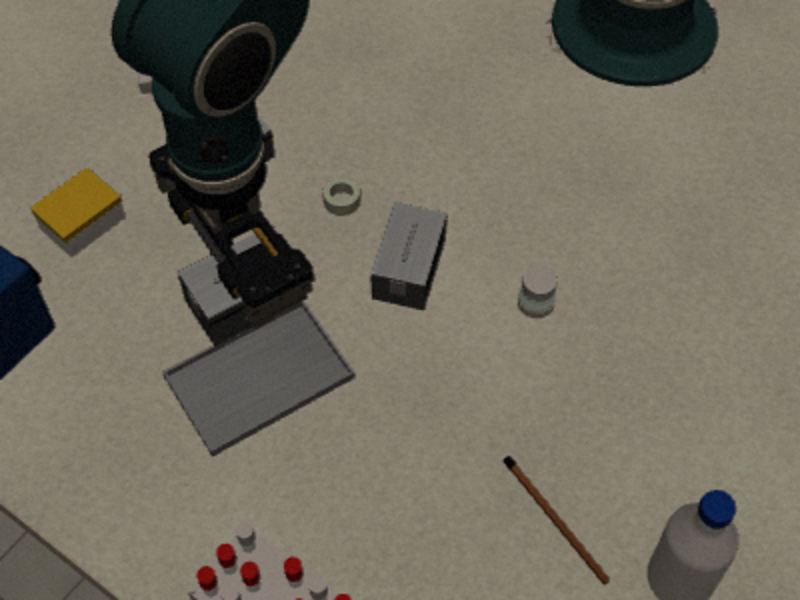

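The picture shows the case held above the tray (crop ~(245,290)). The jar, tape, pencil, bottle and middle case haven't moved. I'll check that it's level, then hand in.

```bash
python3 - <<'E'
import pickle
from rob import *
from vis import *
x,y,d=TRAY;X,ok=cloud(pickle.load(open("scene1.pkl","rb")))
D=X-np.array([x,y,0]);a=np.radians(d);u=D[...,:2]@[np.cos(a),np.sin(a)];v=D[...,:2]@[-np.sin(a),np.cos(a)]
m=ok&(abs(u)<.046)&(abs(v)<.026)&(abs(X[...,2]-.203)<.009)
c=np.linalg.lstsq(np.c_[u[m],v[m],np.ones(m.sum())],X[m][:,2],rcond=None)[0];print(m.sum(),np.degrees(c[:2]),c[2],np.ptp(u[m]))
if max(abs(np.degrees(c[:2])))<5: print(manip.close_job())
E
```

```text
403 [-0.28840479  0.02770575] 0.20166744181596657 0.07632286429984268
the job is handed in; nothing more can be done
None
```

The first case I shook, the one on the robot's left (y ≈ +0.28), rattled, so I left the other two alone; it is held level about 15 cm above the middle of the tray, lengthwise, and the job is handed in.

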